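# Clamp the wax block for trimming

## Task

Take the cream wax block and lay it flat on the board between the open jaws of the bar clamp, its long side running from jaw to jaw, and let go of it. Then squeeze the clamp's orange trigger towards the black grip and release it, again and again, until the jaws hold the block firmly; do not push the jaws by hand.

Things in the scene. Friction and masses are not known exactly. Their poses are not given: they have to be found in the camera images.
- wax_block_center (a point): centre of the loose cream wax block, 30 (its x) x 46 (its y) x 22 mm high, about 50 g, lying flat on the table, z up. A brown rubber stopper, a white screw cap and other bystanders lie near by.
- clamp_seat (a point): place for the block, on top of the 12 mm grey board (190 x 250 mm) to which the bar clamp is fixed on its side. Axes: z up, y along the bar. The fixed jaw's face stands 38 mm to +y; the sliding jaw's pad 36 to 48 mm to -y at the start. Faces reach 22 mm to -x and +x; jaws are 32 mm high over the board; the steel bar (top 32 mm over the board) runs 63 to 73 mm to +x.
- clamp_squeeze (a point): point to squeeze about, 38 mm above the table, 26 mm above the board; clamp's axes. To +y the fixed black grip, outer face 23 mm off; to -y the orange trigger, outer face 37 mm off at rest, 23 mm fully squeezed (60 and 46 mm over both). Both reach 26 mm to -x and +x and from 20 to 56 mm above the table. The black head, 66 mm high, begins 37 mm to -x.
- clamp_bar (a joint): travel of bar and sliding jaw towards the fixed jaw (+y), in m; 0 is a gap of 86 mm between the jaw faces. Each full squeeze of the trigger adds about 0.015; it stays where it is left and does not go back.
- clamp_trigger (a joint): travel of the orange trigger in m: 0 at rest, 0.014 fully squeezed (towards +y). Its spring takes 4 to 8 N and pushes it back when let go; driving the jaw into the block takes up to 20 N more, so squeeze with 30 N or more.
- clamp_pad (a joint): how far the sliding jaw's sprung pad is pressed in, in m: 0 free, 0.008 pressed fully in; 1.5 N per mm. Once it is fully in the trigger goes no further. Above 0.003 the block is held firmly.
Not all that is in view belongs to the job. Leave any pink or purple look-alike of the part that bears wax_block_center alone.

How it is judged:
On the way, in this order (a step that is already met when the one before it is completed fails the run):
1. the wax block lies flat on the board between the jaws, let go, the jaws not yet tight (horizontal distance between wax_block_center and clamp_seat below 0.025 m and z of wax_block_center in the frame of clamp_seat below 0.016 m and angle between wax_block_center's own z axis and vertical below 0.17 rad and contact force between the fingers and wax_block below 0.3 N and value of joint clamp_trigger below 0.003 m and value of joint clamp_pad below 0.001 m), for 0.2 s.
2. the trigger is squeezed (value of joint clamp_trigger above 0.008 m), for 0.05 s.
At the end, for the whole second after the job is handed in: The wax block is held between the jaws, its pad pressed in by more than 3 mm (over 4 N on the block), flat on the board, its middle within 25 mm of the seat along the jaws, its long side along the bar within 14 degrees, at rest; the trigger is released and back out (value of joint clamp_pad above 0.003 m and value of joint clamp_trigger below 0.003 m and contact force between clamp and wax_block above 4 N and x of wax_block_center in the frame of clamp_seat between -0.025 and 0.025 m and y of wax_block_center in the frame of clamp_seat between 0 and 0.025 m and z of wax_block_center in the frame of clamp_seat below 0.018 m and angle between wax_block_center's own z axis and vertical below 0.2 rad and angle between the y axis of wax_block_center and the y axis of clamp_seat, either way round below 0.25 rad and linear speed of wax_block below 0.02 m/s); the robot touches nothing.
It fails at once if the sliding jaw is pushed by hand (over 8 N) (contact force between the fingers and clamp_bar above 8 N).
It also fails if it takes over 58 s, if anything falls off the work surface, if the arm or the gripper's body presses on something with over 40 N, if the wrist force passes 120 N, or if a joint passes its speed limit or range.

## Robot

A 6-joint arm with a two-finger parallel gripper is mounted at the origin on a cart in front of the work surface, level with it; the furniture and walls round the work are solid. World frame = base frame: x ahead of the robot, y to its left, z up, the work surface at z = 0. Lengths are in m, angles in rad, forces in N, time in s.
With the tool pointing down it reaches from about 0.3 to 0.85 m from the base axis. Payload 5.4 kg.
Tool frame: the origin (TCP) lies on the centre line of the jaws, within the pads' length; the fingertips stand 8 mm ahead of it and the grasp point (between the pads) lies 11 mm behind it (env.finger_overhang is the distance from the TCP to the fingertips, in m); x points along the fingers, y is the direction in which the jaws open and shut, and the axes are right-handed (so a half turn about x gives the same grasp; the last joint's range is limited). The gripper opens to 85 mm and grips with 20 to 120 N. Pads are 22 mm wide; open, the fingers measure 114 mm over their backs; the gripper's body (76 mm by 85 mm) begins 54 mm behind the grasp point. The pads swing forward as they close: fully open they stand 13 mm farther back than shut.
Start: joints at [-0.21, 0.158, 1.597, -0, 1.386, -0.21], TCP at [0.575, -0, 0.206] pointing down, gripper open.
Joint ranges: [-2.91, 2.91], [-0.94, 2.29], [0.18, 2.7], [-1.29, 4.43], [0.17, 2.64], [-3, 3]. Speed limits (rad/s): [2.57, 2.57, 3.14, 3.14, 3.14, 3.14].

## Interface

Orientations are given as a unit quaternion [x, y, z, w].
In Python, from workcell import env, vision gives the robot as it stands. The module is installed in compiled form; this text tells all that it offers.
- The arm moves only by the shell command python3 -m handwheel 'ROWS' [FORCE]. ROWS is JSON, a list of rows, each an object with "dp": the shift along the tool's x, y, z in cm, a list of three; "yaw": the turn about the tool's x in rad; "hand": the closure, from -1 (fully open) to 1 (shut). In form: [{"dp": [x, y, z], "yaw": yaw, "hand": hand}, ...]. A call has 1 to 8 rows; each row is the pose to reach, as a shift and turn from the pose commanded when the call began, along the tool's axes at that moment; what a row does not reach only later rows make up. A row lasts 1/10 s, in which the tool goes at most 50 mm and 8.59 degrees, less where a joint would pass 70% of its speed; a pose out of reach is approached as far as the arm can. A call with a gripper value outside its range is refused whole. The fingers move at their own pace and stop on an object; FORCE is the grip in N (left out, the last holds). Time passes only in rows, so rows that repeat a pose let the fingers close. It gives the time, the measured TCP pose, the force and the opening at its end, in the units of the state.
- env.read_state(): the state, without advancing time (a new reading comes with each control period).
- vision.capture(name): name is "scene" or "side" or "wrist"; returns a dict with "img" (420x560x3 uint8, blue, green, red), "fx", "fy", "cx", "cy" (pixels), "world_to_cam" (4x4, takes a point from world to camera coordinates). Camera axes: x right, y down, z forward; pixel columns grow to the right and rows downward; lengths in m; the calibration is good to about 2 mm. A picture is of the moment at which its call begins. There is no depth.
- env.close_job(): hands the job in, once; it reports no verdict.
The state is a dict: "time_s": time; "joint_positions": joint angles; "qd": joint speeds; "joint_efforts": joint torques, N m; "tool_pos": TCP position; "orientation": TCP orientation; "wrist_force": force on the tool from outside, world axes, zero at the start; "torque": the same for the moment, N m; "grip_width": opening from 0.0 (shut) to 1.0 (fully open).
Only numpy, scipy, OpenCV 4.12 (cv2) and the standard library are available. Lean on these libraries where they do the work, as an engineer would, in place of code of your own. Each camera call takes 0.05 s, during which the arm holds its last target. There are 200 camera calls.

## Working session

There is one attempt and no reset: what is moved stays moved. The work goes in short steps, Python scripts to look and compute and a shell command to move; the robot and the scene stay as the last step left them, time stands still between calls to the robot, and variables do not carry over. Pictures are saved under pics/ and viewed, about 8 in all and at most 12, crops included, and the job is handed in when it is done.

```bash
mkdir -p pics
cat > h.py <<'E'
import numpy as np, cv2
from workcell import env, vision
def grab(n,f):
    c=vision.capture(n); cv2.imwrite('pics/'+f,c['img']); np.savez('pics/'+f+'.npz',**c); return c
def load(f): return dict(np.load('pics/'+f+'.npz'))
def ray(c,u,v,z):
    T=np.array(c['world_to_cam']);R=T[:3,:3];t=T[:3,3];o=-R.T@t
    d=R.T@np.array([(u-c['cx'])/c['fx'],(v-c['cy'])/c['fy'],1]); return o+d*(z-o[2])/d[2]
def proj(c,p):
    T=np.array(c['world_to_cam']);q=T[:3,:3]@np.array(p)+T[:3,3]
    return np.array([c['fx']*q[0]/q[2]+c['cx'],c['fy']*q[1]/q[2]+c['cy']])
E
python3 - <<'E'
from h import *
for n in ('scene','side','wrist'):
    c=grab(n,n+'0.png'); T=np.array(c['world_to_cam']); print(n,c['fx'],(-T[:3,:3].T@T[:3,3]).round(3),T[2,:3].round(2))
a=cv2.imread('pics/scene0.png');b=cv2.imread('pics/side0.png')
s=env.read_state();print(s['time_s'],s['tool_pos'],s['orientation'])
E
```

```text
scene 496.33609803549086 [-0.077  0.844  0.793] [ 0.47 -0.63 -0.62]
side 424.38429346988516 [0.179 0.738 0.68 ] [ 0.3  -0.67 -0.67]
wrist 341.7760403551325 [0.575 0.069 0.373] [-0.   -0.27 -0.96]
0.15 [5.74496269e-01 9.05581085e-05 2.05535451e-01] [ 0.49971174  0.50044139 -0.50027238  0.49957395]
```

View pics/scene0.png

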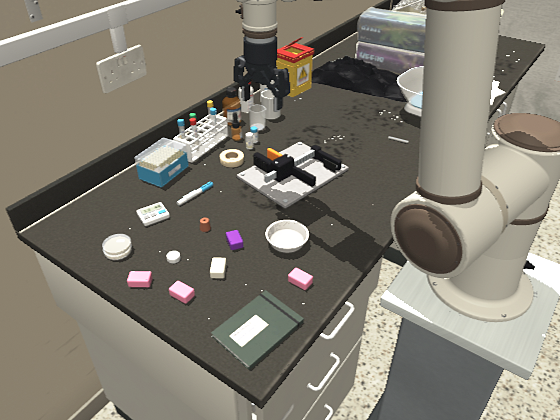

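View pics/wrist0.png

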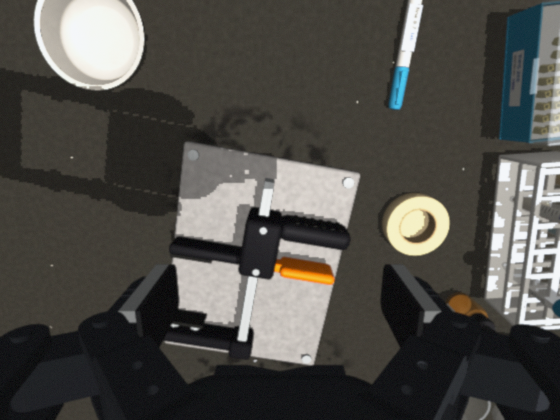

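The scene view shows the cream block at about (218,268), between the purple and pink look-alikes, and the clamp board at about (293,172). The wrist view shows the clamp from above: head (262,243), fixed jaw (205,250), sliding jaw (205,338), orange trigger (305,270) and grip (315,233).

Run:
```python
from h import *
for f in ('scene0.png','side0.png'):
    c=load(f);h=cv2.cvtColor(c['img'],cv2.COLOR_BGR2HSV)
    m=cv2.inRange(h,(12,15,150),(35,110,255));n,l,st,ce=cv2.connectedComponentsWithStats(m)
    for i in range(1,n):
        if st[i,4]>40: print(f,st[i],ce[i].round(1),ray(c,*ce[i],.016).round(3))
w=load('wrist0.png')
print('axes',np.array(w['world_to_cam'])[:3,:3].round(2))
h=cv2.cvtColor(w['img'],cv2.COLOR_BGR2HSV)
m=cv2.inRange(h,(8,180,150),(20,255,255));n,l,st,ce=cv2.connectedComponentsWithStats(m)
i=1+np.argmax(st[1:,4]);r=cv2.minAreaRect(np.argwhere(l==i)[:,::-1].astype(np.float32))
print('trig',st[i],[ray(w,*p,.056).round(3).tolist() for p in cv2.boxPoints(r)])
for k,p,z in (('cornTL',(186,143),.012),('cornTR',(358,175),.012),('cornBR',(310,364),.012),('barTop',(267,185),.044),('barBot',(245,335),.044)): print(k,ray(w,*p,z).round(4))
cv2.imwrite('pics/crop1.png',cv2.resize(w['img'][130:380,150:380],None,fx=2.4,fy=2.4,interpolation=2))
c=load('scene0.png');cv2.imwrite('pics/crop2.png',cv2.resize(c['img'][200:320,120:320],None,fx=4,fy=4,interpolation=2))
```

```text
scene0.png [   0    0  165   65 2697] [73.4 32.8] [ 1.945 -0.411  0.016]
scene0.png [246   0  27   4  86] [259.4   1.5] [ 1.544 -1.258  0.016]
scene0.png [389   0  38  16 252] [412.1   6.8] [ 0.865 -1.628  0.016]
scene0.png [  392     0   168   272 21956] [494.9 121.2] [ 0.177 -0.691  0.016]
scene0.png [242   4  36  27 624] [259.   17.8] [ 1.39  -1.052  0.016]
scene0.png [312  32  46  27  72] [334.3  44.8] [ 0.921 -0.959  0.016]
scene0.png [382  46  43  10  82] [404.2  50.8] [ 0.655 -1.068  0.016]
scene0.png [ 96  61  23  32 304] [105.1  76.4] [ 1.456 -0.192  0.016]
scene0.png [304  63   6  18  41] [307.   69.4] [ 0.877 -0.682  0.016]
scene0.png [131  68  15  12 104] [137.3  72.8] [ 1.382 -0.284  0.016]
scene0.png [399  68  25  24 426] [412.7  79.9] [ 0.512 -0.827  0.016]
scene0.png [402  89  12  10  52] [407.2  93.5] [ 0.482 -0.712  0.016]
scene0.png [250  90  29  37 381] [264.1 110.9] [ 0.81  -0.321  0.016]
scene0.png [242 101  11  12  76] [245.1 106.5] [ 0.881 -0.308  0.016]
scene0.png [405 102  17  14 109] [413.  109.5] [ 0.418 -0.613  0.016]
scene0.png [186 112  47  50 407] [209
[... 3266 characters left out ...]
0.699 0.276 0.016]
side0.png [ 96 273  31  25 187] [113.5 290.2] [0.675 0.405 0.016]
side0.png [226 275  16  25  98] [235.  293.8] [0.455 0.319 0.016]
side0.png [171 282  15   9  41] [179.2 287.2] [0.562 0.348 0.016]
side0.png [   7  301  260  119 6539] [131.6 371.9] [0.538 0.526 0.016]
side0.png [287 340  22  39  45] [299.  358.8] [0.294 0.395 0.016]
axes [[ 1.   -0.   -0.  ]
 [-0.   -0.96  0.27]
 [-0.   -0.27 -0.96]]
trig [274 263  61  21 459] [[0.568, -0.089, 0.056], [0.57, -0.076, 0.056], [0.631, -0.09, 0.056], [0.629, -0.103, 0.056]]
cornTL [0.4776 0.0385 0.012 ]
cornTR [0.6584 0.0048 0.012 ]
cornBR [ 0.613  -0.2353  0.012 ]
barTop [0.5625 0.0006 0.044 ]
barBot [ 0.5362 -0.1698  0.044 ]
```

View pics/crop1.png

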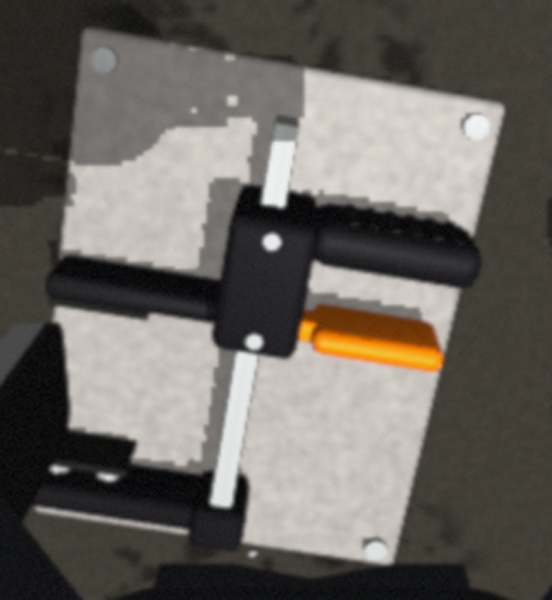

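The crop shows the board rotated about -10°, with the bar running from (283,130) to (225,500), the fixed jaw's lower edge at y≈300–315 and the trigger at (375,340). The block is at about (0.455, 0.317), so I go above it.

```bash
python3 -m handwheel '[{"dp":[0,-6,-16],"yaw":0,"hand":-1},{"dp":[0,-12,-31.7],"yaw":0,"hand":-1},{"dp":[0,-12,-31.7],"yaw":0,"hand":-1},{"dp":[0,-12,-31.7],"yaw":0,"hand":-1},{"dp":[0,-12,-31.7],"yaw":0,"hand":-1},{"dp":[0,-12,-31.7],"yaw":0,"hand":-1},{"dp":[0,-12,-31.7],"yaw":0,"hand":-1},{"dp":[0,-12,-31.7],"yaw":0,"hand":-1}]' 40
python3 - <<'E'
from h import *
c=grab('wrist','w2.png');h=cv2.cvtColor(c['img'],cv2.COLOR_BGR2HSV)
m=cv2.inRange(h,(12,15,140),(38,120,255));m[330:]=0;n,l,st,ce=cv2.connectedComponentsWithStats(m)
for i in range(1,n):
    if st[i,4]>300:
        r=cv2.minAreaRect(np.argwhere(l==i)[:,::-1].astype(np.float32));print(st[i],r,ray(c,*r[0],.022).round(4));print([ray(c,*p,.022).round(4).tolist() for p in cv2.boxPoints(r)])
E
```

```text
time_s: 0.95
tool_pos: [0.4525, 0.3208, 0.2059]
orientation: [0.498, 0.502, -0.499, 0.501]
wrist_force: [0.6, -1.7, 0.5]
grip_width: 1.0
[    0     0   438   253 14994] ((218.49996948242188, 125.99998474121094), (436.99993896484375, 251.99996948242188), 0.0) [0.3917 0.3764 0.022 ]
[[0.1439, 0.2395, 0.022], [0.1975, 0.4869, 0.022], [0.5954, 0.4889, 0.022], [0.6276, 0.2422, 0.022]]
[ 123   69   37   76 1817] ((141.03697204589844, 106.57762908935547), (35.512664794921875, 74.48622131347656), 1.1017061471939087) [0.3163 0.3946 0.022 ]
[[0.2938, 0.3587, 0.022], [0.3036, 0.429, 0.022], [0.3375, 0.4285, 0.022], [0.3297, 0.3582, 0.022]]
[ 496   86   59   58 2429] ((525.0, 114.5), (57.0, 58.0), 90.0) [0.6955 0.3891 0.022 ]
[[0.6621, 0.4155, 0.022], [0.7183, 0.4158, 0.022], [0.7304, 0.3615, 0.022], [0.6718, 0.3612, 0.022]]
[514 221  38  44 548] ((531.923095703125, 242.6154022216797), (15.531603813171387, 47.149513244628906), 33.690067291259766) [0.7303 0.2538 0.022 ]
[[0.7123, 0.2355, 0.022], [0.7317, 0.2813, 0.022], [0.7478, 0.2716, 0.022], [0.7287, 0.2252, 0.022]]
```

View pics/w2.png

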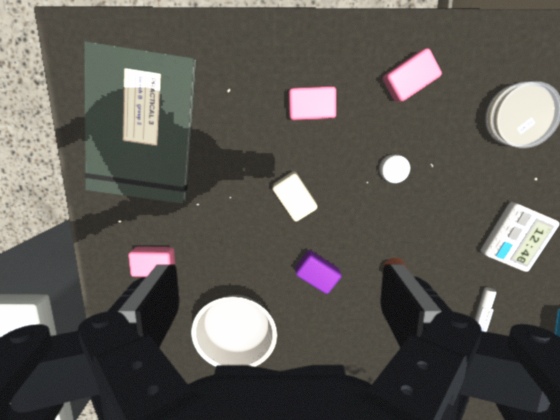

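The cream block is at (295,197), turned by about 30°, with a white cap at (396,168) and the purple look-alike at (318,272). I measure the block in a small region.

Run:
```python
from h import *
c=load('w2.png');g=cv2.cvtColor(c['img'],cv2.COLOR_BGR2GRAY);roi=g[160:235,260:330]
t,m=cv2.threshold(roi,0,255,cv2.THRESH_OTSU)
n,l,st,ce=cv2.connectedComponentsWithStats(m);i=1+np.argmax(st[1:,4])
P=np.argwhere(l==i)[:,::-1]+[260,160]
W=np.array([ray(c,*p,.022)[:2] for p in P])*1000
print(t,cv2.minAreaRect(W.astype(np.float32)),cv2.boxPoints(cv2.minAreaRect(W.astype(np.float32))).round(1).tolist(),g[197,295])
```

```text
162.0 ((469.46624755859375, 303.3802490234375), (30.286651611328125, 46.000736236572266), 34.188045501708984) [[444.0, 313.8999938964844], [469.8999938964844, 275.79998779296875], [494.8999938964844, 292.8999938964844], [469.1000061035156, 330.8999938964844]] 254
```

```bash
python3 -m handwheel '[{"dp":[4,1.5,1.36],"yaw":-0.15,"hand":-1},{"dp":[8,1.5,1.36],"yaw":-0.3,"hand":-1},{"dp":[11,1.5,1.36],"yaw":-0.45,"hand":-1},{"dp":[12,1.5,1.36],"yaw":-0.597,"hand":-1},{"dp":[12,1.5,1.36],"yaw":-0.597,"hand":-1},{"dp":[12,1.5,1.36],"yaw":-0.597,"hand":-1},{"dp":[12,1.5,1.36],"yaw":-0.597,"hand":-1}]' 40
python3 - <<'E'
from h import *
from scipy.spatial.transform import Rotation as R
s=env.read_state();print(s['tool_pos'],R.from_quat(s['orientation']).as_matrix().round(3))
c=grab('wrist','w3.png');g=cv2.cvtColor(c['img'],cv2.COLOR_BGR2GRAY)
uv=proj(c,(.4695,.3034,.022));print(uv)
u,v=uv.astype(int);y0=max(v-80,0);roi=g[y0:v+80,u-80:u+80]
t,m=cv2.threshold(roi,160,255,0)
n,l,st,ce=cv2.connectedComponentsWithStats(m);i=l[v-y0,80]
P=np.argwhere(l==i)[:,::-1]+[u-80,y0]
W=np.array([ray(c,*p,.022)[:2] for p in P])*1000
print(cv2.minAreaRect(W.astype(np.float32)))
E
```

```text
time_s: 1.7
tool_pos: [0.4713, 0.3033, 0.0878]
orientation: [0.333, 0.624, -0.331, 0.625]
wrist_force: [-0.5, -0.4, 0.4]
grip_width: 1.0
[0.47134445 0.30326573 0.0877945 ] [[ 0.003  0.829  0.56 ]
 [ 0.001  0.56  -0.829]
 [-1.     0.003  0.001]]
[277.03131024 211.1341764 ]
((469.2970275878906, 303.15673828125), (29.226760864257812, 45.412715911865234), 32.92139434814453)
```

```bash
python3 -m handwheel '[{"dp":[4,-0.1,-0.1],"yaw":0,"hand":-1},{"dp":[6.5,-0.1,-0.1],"yaw":0,"hand":-1},{"dp":[7.7,-0.1,-0.1],"yaw":0,"hand":-1},{"dp":[7.7,-0.1,-0.1],"yaw":0,"hand":-1},{"dp":[7.7,-0.1,-0.1],"yaw":0,"hand":0.5},{"dp":[7.7,-0.1,-0.1],"yaw":0,"hand":1},{"dp":[7.7,-0.1,-0.1],"yaw":0,"hand":1},{"dp":[7.7,-0.1,-0.1],"yaw":0,"hand":1}]' 40; python3 -m handwheel '[{"dp":[0,0,0],"yaw":0,"hand":1},{"dp":[0,0,0],"yaw":0,"hand":1},{"dp":[0,0,0],"yaw":0,"hand":1},{"dp":[0,0,0],"yaw":0,"hand":1}]' 40
```

```text
time_s: 2.55
tool_pos: [0.4693, 0.3039, 0.0103]
orientation: [0.331, 0.625, -0.33, 0.625]
wrist_force: [-0.1, 0.8, 0.3]
grip_width: 0.33
time_s: 2.95
tool_pos: [0.4685, 0.3037, 0.0093]
orientation: [0.331, 0.625, -0.331, 0.625]
wrist_force: [-0.5, -0.3, -0.4]
grip_width: -0.003
```

The gripper shut fully, so the block isn't held. I raise it and look.

Run:
```python
from h import *
c=grab('wrist','w4.png')
```

```text
(no output)
```

View pics/w4.png

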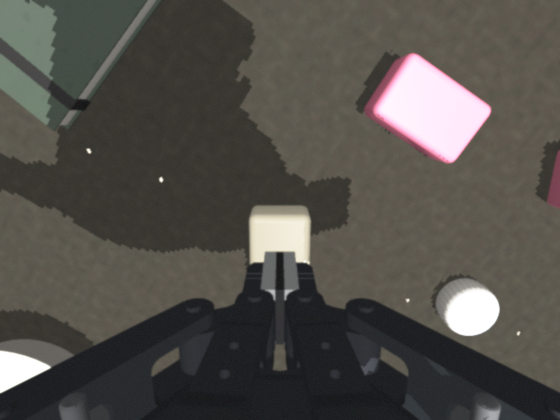

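The fingers are shut and the block is at (280,238), beyond them. I measure where it is now.

Run:
```python
from h import *
c=load('w4.png')
for p in ((250,207),(310,207),(250,262),(310,262),(280,207)): print(p,ray(c,*p,.022).round(4))
print(env.read_state()['grip_width'])
for n,p in (('tcp',(.4685,.3037,.0093)),('tip',(.4685,.3037,.0013)),('gp',(.4685,.3037,.0203)),('blk',(.4693,.3032,.022))): print(n,proj(c,p))
```

```text
(250, 207) [0.4426 0.3173 0.022 ]
(310, 207) [0.4659 0.3331 0.022 ]
(250, 262) [0.4578 0.2938 0.022 ]
(310, 262) [0.4822 0.3103 0.022 ]
(280, 207) [0.4543 0.3252 0.022 ]
-0.005530703831848855
tcp [279.33198667 247.94533757]
tip [279.32884504 242.37755401]
gp [279.33677391 256.42959229]
blk [280.11519669 259.46271216]
```

Run:
```python
from h import *
print(env.finger_overhang)
c=load('w4.png')
for z in (0,.01,.02,.03,.04): print(z,[proj(c,(.4685-.56*d,.3037+.83*d,z)).round(0) for d in (0,.011)])
a=grab('side','s4.png')
u,v=proj(a,(.4685,.3037,.03)).astype(int);print(u,v)
cv2.imwrite('pics/s4c.png',cv2.resize(a['img'][v-60:v+40,u-60:u+60],None,fx=6,fy=6,interpolation=2))
```

```text
0.008
0 [array([279., 242.]), array([279., 223.])]
0.01 [array([279., 248.]), array([279., 229.])]
0.02 [array([279., 256.]), array([279., 235.])]
0.03 [array([279., 265.]), array([279., 243.])]
0.04 [array([279., 275.]), array([279., 251.])]
231 281
```

View pics/s4c.png

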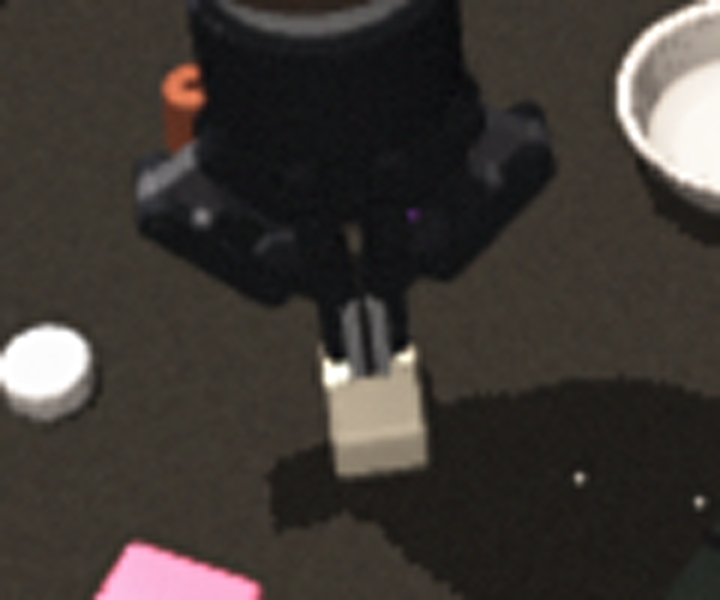

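The side view shows the shut fingertips resting above the block's top. The tips are therefore over 20 mm higher than the TCP reading suggests. I probe the table beside the block with the fingers shut to calibrate tip height.

```bash
python3 -m handwheel '[{"dp":[-3,0,0],"yaw":0,"hand":1},{"dp":[-3,0,-5],"yaw":0,"hand":1},{"dp":[-2,0,-6],"yaw":0,"hand":1},{"dp":[0,0,-6],"yaw":0,"hand":1},{"dp":[0.5,0,-6],"yaw":0,"hand":1},{"dp":[0.8,0,-6],"yaw":0,"hand":1},{"dp":[0.8,0,-6],"yaw":0,"hand":1}]'
python3 -m handwheel '[{"dp":[0.2,0,0],"yaw":0,"hand":1},{"dp":[0.2,0,0],"yaw":0,"hand":1}]'
python3 -m handwheel '[{"dp":[0.2,0,0],"yaw":0,"hand":1},{"dp":[0.2,0,0],"yaw":0,"hand":1}]'
```

```text
time_s: 3.75
tool_pos: [0.4349, 0.3528, 0.001]
orientation: [0.331, 0.625, -0.331, 0.625]
wrist_force: [-0.5, -0.3, 0.5]
grip_width: 0.002
time_s: 3.95
tool_pos: [0.4354, 0.3532, -0.0003]
orientation: [0.331, 0.625, -0.331, 0.625]
wrist_force: [0.5, -0.1, 0.1]
grip_width: -0.0
time_s: 4.15
tool_pos: [0.4349, 0.3532, -0.0027]
orientation: [0.331, 0.625, -0.331, 0.625]
wrist_force: [-0.2, -0.1, -0.3]
grip_width: 0.003
```

```bash
for k in 1; do
python3 -m handwheel '[{"dp":[0.4,0,0],"yaw":0,"hand":1},{"dp":[0.4,0,0],"yaw":0,"hand":1}]' | egrep 'pos|force'
python3 -m handwheel '[{"dp":[0.4,0,0],"yaw":0,"hand":1},{"dp":[0.4,0,0],"yaw":0,"hand":1}]' | egrep 'pos|force'
python3 -m handwheel '[{"dp":[0.3,0,0],"yaw":0,"hand":1},{"dp":[0.3,0,0],"yaw":0,"hand":1}]' | egrep 'pos|force'
done
python3 - <<'E'
from h import *
a=grab('side','s5.png');t=env.read_state()['tool_pos']
u,v=proj(a,t).astype(int);print(u,v,proj(a,(t[0],t[1],0)))
cv2.imwrite('pics/s5c.png',cv2.resize(a['img'][v-70:v+30,u-60:u+60],None,fx=6,fy=6,interpolation=2))
E
```

```text
tool_pos: [0.4344, 0.353, -0.0073]
wrist_force: [-0.1, 0.0, 0.5]
tool_pos: [0.4344, 0.353, -0.0114]
wrist_force: [-0.2, -0.5, 0.4]
tool_pos: [0.4345, 0.3531, -0.0142]
wrist_force: [0.4, -0.1, -0.4]
237 320 [236.74160862 316.27141685]
```

View pics/s5c.png

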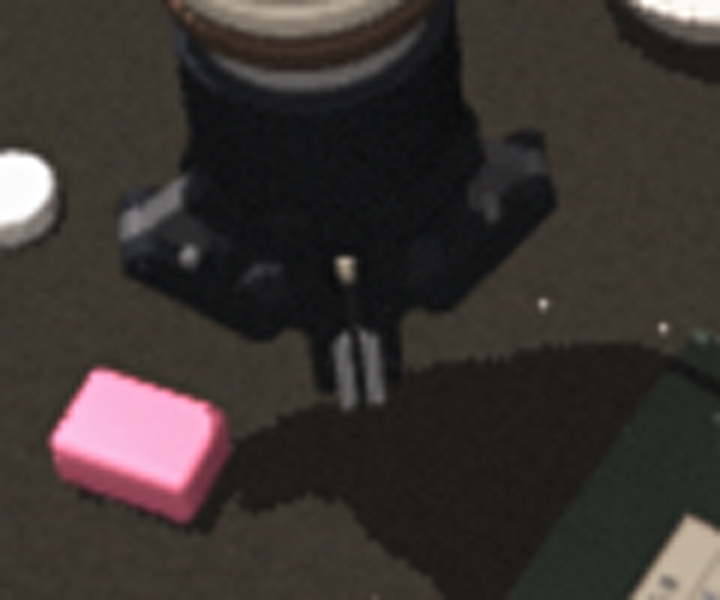

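The tips at (360,405) in the crop still seem to be above the table, so I keep probing.

```bash
python3 -m handwheel '[{"dp":[0.4,0,0],"yaw":0,"hand":1},{"dp":[0.4,0,0],"yaw":0,"hand":1}]' | egrep 'pos|force'
python3 -m handwheel '[{"dp":[0.3,0,0],"yaw":0,"hand":1},{"dp":[0.3,0,0],"yaw":0,"hand":1}]' | egrep 'pos|force'
python3 -m handwheel '[{"dp":[0.3,0,0],"yaw":0,"hand":1},{"dp":[0.3,0,0],"yaw":0,"hand":1}]' | egrep 'pos|force'
```

```text
tool_pos: [0.4344, 0.353, -0.0183]
wrist_force: [0.2, -0.0, -0.3]
tool_pos: [0.4346, 0.3531, -0.0211]
wrist_force: [-0.4, 0.5, -0.0]
tool_pos: [0.4346, 0.3531, -0.0241]
wrist_force: [-0.3, 0.3, 0.5]
```

```bash
python3 -m handwheel '[{"dp":[0.3,0,0],"yaw":0,"hand":1},{"dp":[0.3,0,0],"yaw":0,"hand":1}]' | egrep 'pos|force'
python3 -m handwheel '[{"dp":[0.2,0,0],"yaw":0,"hand":1},{"dp":[0.2,0,0],"yaw":0,"hand":1}]' | egrep 'pos|force'
python3 - <<'E'
from h import *
s=env.read_state();print(s['joint_positions'],s['joint_efforts'],s['tool_pos'])
a=grab('side','s6.png');t=s['tool_pos']
u,v=proj(a,(t[0],t[1],0)).astype(int);print(u,v)
cv2.imwrite('pics/s6c.png',cv2.resize(a['img'][v-70:v+30,u-60:u+60],None,fx=6,fy=6,interpolation=2))
E
```

```text
tool_pos: [0.4351, 0.3534, -0.025]
wrist_force: [-6.0, -3.3, 15.1]
tool_pos: [0.4351, 0.3534, -0.0251]
wrist_force: [-12.2, -7.6, 29.4]
[ 4.66930802e-01  4.20179257e-01  1.78189909e+00 -6.75820485e-04
  9.41132893e-01 -1.30401625e-01] [-9.58209448e-01 -2.98070365e+01 -2.30099040e+01  3.23323002e-01
 -4.24212992e+00 -4.51393687e-03] [ 0.43513093  0.3534255  -0.02509943]
236 316
```

View pics/s6c.png

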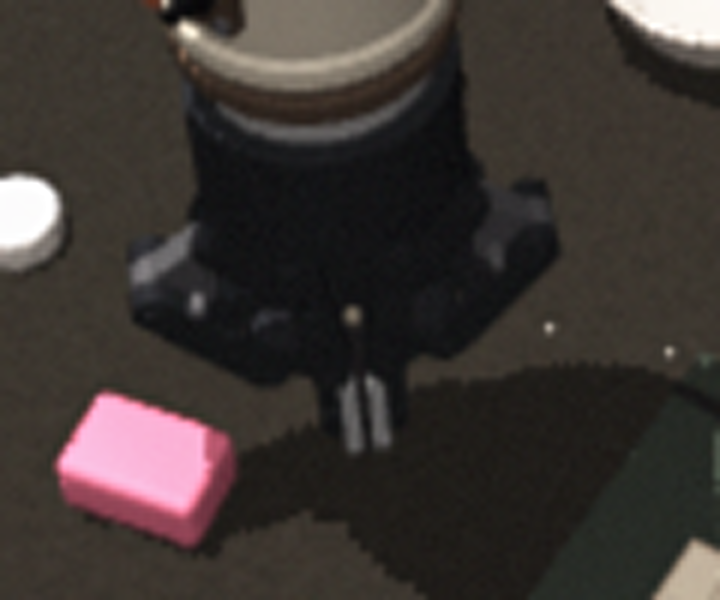

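Contact came at reported z = -0.025, with force up to 29 N. The shut tips are therefore 25 mm behind the reported TCP, not 8 mm ahead: true tip z = reported z + 0.025. I regrasp with reported z ≈ -0.021.

```bash
python3 -m handwheel '[{"dp":[-3,0,0],"yaw":0,"hand":1},{"dp":[-7,0,0],"yaw":0,"hand":0},{"dp":[-8,0,3],"yaw":0,"hand":-1},{"dp":[-8,0,5.8],"yaw":0,"hand":-1},{"dp":[-8,0,5.8],"yaw":0,"hand":-1},{"dp":[-8,0,5.8],"yaw":0,"hand":-1},{"dp":[-8,0,5.8],"yaw":0,"hand":-1},{"dp":[-8,0,5.8],"yaw":0,"hand":-1}]' 40
python3 -m handwheel '[{"dp":[3,0,0],"yaw":0,"hand":-1},{"dp":[6,0,0],"yaw":0,"hand":-1},{"dp":[7.2,0,0],"yaw":0,"hand":-1},{"dp":[7.2,0,0],"yaw":0,"hand":-1},{"dp":[7.2,0,0],"yaw":0,"hand":1},{"dp":[7.2,0,0],"yaw":0,"hand":1},{"dp":[7.2,0,0],"yaw":0,"hand":1},{"dp":[7.2,0,0],"yaw":0,"hand":1}]' 40
python3 -m handwheel '[{"dp":[0,0,0],"yaw":0,"hand":1},{"dp":[0,0,0],"yaw":0,"hand":1},{"dp":[0,0,0],"yaw":0,"hand":1},{"dp":[0,0,0],"yaw":0,"hand":1}]' 40
```

```text
time_s: 6.65
tool_pos: [0.4666, 0.3059, 0.0508]
orientation: [0.33, 0.625, -0.331, 0.625]
wrist_force: [0.8, 1.0, 0.5]
grip_width: 0.999
time_s: 7.45
tool_pos: [0.4683, 0.3056, -0.0195]
orientation: [0.331, 0.624, -0.33, 0.625]
wrist_force: [-4.0, -3.1, 10.8]
grip_width: 0.345
time_s: 7.85
tool_pos: [0.4685, 0.3057, -0.0195]
orientation: [0.331, 0.624, -0.33, 0.625]
wrist_force: [-0.3, -0.3, 6.8]
grip_width: 0.339
```

The block is gripped (opening 29 mm). I lift it and compute the seat and squeeze estimates from the first wrist image.

```bash
python3 -m handwheel '[{"dp":[-4,0,0],"yaw":0,"hand":1},{"dp":[-8,0,0],"yaw":0.15,"hand":1},{"dp":[-13,0,0],"yaw":0.3,"hand":1},{"dp":[-18,0,0],"yaw":0.45,"hand":1},{"dp":[-20,0,0],"yaw":0.6,"hand":1},{"dp":[-20,0,0],"yaw":0.75,"hand":1},{"dp":[-20,0,0],"yaw":0.777,"hand":1},{"dp":[-20,0,0],"yaw":0.777,"hand":1}]' 40
python3 - <<'E'
from h import *
w=load('wrist0.png');g=cv2.cvtColor(w['img'],cv2.COLOR_BGR2GRAY)
# fixed jaw lower edge: for columns, last dark row below
P=[]
for u in range(178,232,4):
    col=g[235:300,u].astype(int); d=np.diff(cv2.GaussianBlur(col.astype(np.float32).reshape(-1,1),(1,3),0).ravel()); k=np.argmax(d); P.append((u,235+k+.5,d[k]))
print([(p[0],p[1],int(p[2])) for p in P])
W=np.array([ray(w,p[0],p[1],.044)[:2] for p in P if p[2]>25]);print(W.round(4).tolist())
l=cv2.fitLine((W*1000).astype(np.float32),cv2.DIST_HUBER,0,.01,.01).ravel();print('jaw dir',l,np.arctan2(l[1],l[0]))
E
```

```text
time_s: 8.65
tool_pos: [0.4668, 0.305, 0.1783]
orientation: [-0.542, -0.454, 0.543, -0.453]
wrist_force: [-0.5, 0.4, -0.7]
grip_width: 0.336
[(178, np.float64(257.5), 52), (182, np.float64(258.5), 54), (186, np.float64(259.5), 49), (190, np.float64(259.5), 52), (194, np.float64(260.5), 54), (198, np.float64(260.5), 50), (202, np.float64(261.5), 51), (206, np.float64(262.5), 52), (210, np.float64(262.5), 44), (214, np.float64(260.5), 52), (218, np.float64(260.5), 50), (222, np.float64(261.5), 54), (226, np.float64(262.5), 55), (230, np.float64(262.5), 51)]
[[0.4691, -0.0762], [0.4732, -0.0774], [0.4772, -0.0785], [0.4814, -0.0785], [0.4855, -0.0796], [0.4897, -0.0796], [0.4938, -0.0808], [0.4979, -0.0819], [0.5021, -0.0819], [0.5064, -0.0796], [0.5106, -0.0796], [0.5147, -0.0808], [0.5188, -0.0819], [0.523, -0.0819]]
jaw dir [ 9.9683034e-01 -7.9556748e-02  4.9683664e+02 -7.9975082e+01] -0.07964091
```

Fixed jaw pad centre ≈ (0.483, -0.079), which gives a seat of ≈ (0.476, -0.116). The bar position agrees with this, and the angle is ≈ -0.18. I move over the clamp with the block and take one close look.

```bash
python3 -m handwheel '[{"dp":[0,1.2,4.6],"yaw":0,"hand":1},{"dp":[0,2.4,9.2],"yaw":0,"hand":1},{"dp":[0,3.6,14],"yaw":0,"hand":1},{"dp":[0,4.8,18.5],"yaw":0,"hand":1},{"dp":[0,6,23],"yaw":0,"hand":1},{"dp":[0,7.2,27.6],"yaw":0,"hand":1},{"dp":[0,8.4,32],"yaw":0,"hand":1},{"dp":[0,9.6,36.6],"yaw":0,"hand":1}]' 40
python3 -m handwheel '[{"dp":[0,1,4],"yaw":0,"hand":1},{"dp":[0,2,8],"yaw":0,"hand":1},{"dp":[0,2,9.5],"yaw":0,"hand":1},{"dp":[0,2,9.5],"yaw":0,"hand":1},{"dp":[0,2,9.5],"yaw":0,"hand":1}]' 40
python3 - <<'E'
from h import *
from scipy.spatial.transform import Rotation as R
s=env.read_state();print(s['tool_pos'],R.from_quat(s['orientation']).as_matrix().round(3)[:2])
c=grab('wrist','w7.png')
print('seat',proj(c,(.476,-.116,.012)),'sq',proj(c,(.611,-.061,.056)))
cv2.imwrite('pics/w7b.png',cv2.resize(c['img'][:330],None,fx=1.42,fy=1.42,interpolation=2))
E
```

```text
time_s: 9.45
tool_pos: [0.4955, -0.0735, 0.1782]
orientation: [-0.542, -0.454, 0.543, -0.453]
wrist_force: [0.8, 0.4, -0.4]
grip_width: 0.343
time_s: 9.95
tool_pos: [0.4985, -0.168, 0.1785]
orientation: [-0.543, -0.454, 0.543, -0.453]
wrist_force: [0.3, 0.4, 0.1]
grip_width: 0.337
[ 0.49854406 -0.16802814  0.17846047] [[-0.001  0.984 -0.178]
 [ 0.002 -0.178 -0.984]]
seat [246.15877146 136.29075838] sq [397.73948702  36.37868092]
```

View pics/w7b.png

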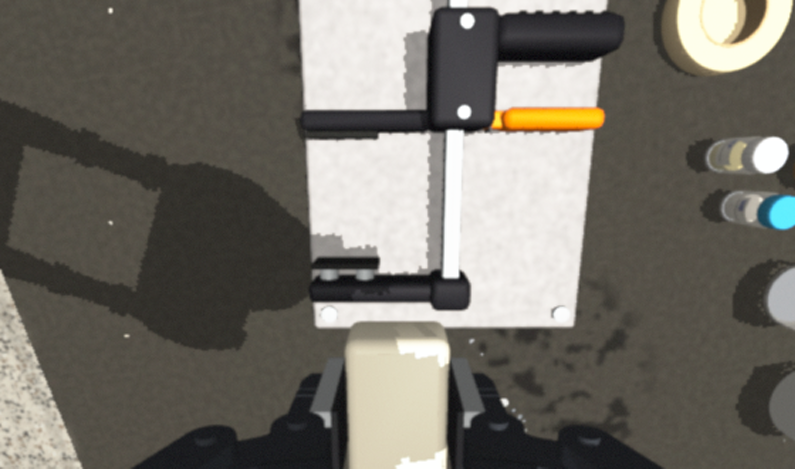

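The picture (scaled 1.42x) shows the fixed pad's lower edge at row 137 (columns 303–379), the sliding pad plate's upper edge at row 258 (313–379), the trigger at (492–604, 108–130) and the grip at (498–623, 12–58). The held block is at the bottom.

Run:
```python
from h import *
c=load('w7.png');k=1.42
th=-.178
for s in range(1):
    ex=np.array([np.cos(th),np.sin(th)]);ey=np.array([-ex[1],ex[0]])
    f=lambda u,v,z:(lambda p:np.array([p@ex,p@ey]))(ray(c,u/k,v/k,z)[:2])
    for n,u,v,z in (('fixL',303,136,.044),('fixR',379,138,.044),('sldL',313,259,.044),('sldR',379,258,.044),('barTopx',455,130,.044),('barBotx',451,270,.044),('trigL-',505,130,.048),('trigR-',604,128,.048),('gripTipR',623,35,.048),('gripTop',560,12,.052),('headR-',497,125,.066),('headR+',498,14,.066),('brdBR',576,326,.012),('brdBL',315,326,.012)): print(n,f(u,v,z).round(4))
    for n,p in (('seat',(.476,-.116)),('sq',(.611,-.061))): print(n,np.array(p)@ex,np.array(p)@ey)
    t=np.array(env.read_state()['tool_pos'][:2]);print('tcp',t@ex,t@ey)
# block in hand
print(proj(c,(.4985,-.168,.2)))
```

```text
fixL [0.4655 0.0055]
fixR [0.5104 0.0043]
sldL [ 0.4679 -0.0683]
sldR [ 0.5096 -0.0678]
barTopx [0.5552 0.0087]
barBotx [ 0.5553 -0.0756]
trigL- [0.5838 0.0084]
trigR- [0.6411 0.0094]
gripTipR [0.646 0.058]
gripTop [0.609  0.0684]
headR- [0.5755 0.01  ]
headR+ [0.5731 0.0638]
brdBR [ 0.6508 -0.1244]
brdBL [ 0.4613 -0.1241]
seat 0.4890182345865291 -0.02988588700163275
sq 0.612146821316701 0.0481484075734484
tcp 0.5205208825199863 -0.07667165777996116
[278.16796173 266.16999135]
```

In clamp axes the seat is (0.488, -0.033) and the squeeze point (0.613, 0.046). The gaps and bar offset match the given sizes. Next I move over the seat, slightly towards the fixed jaw, and go down.

```bash
python3 -m handwheel '[{"dp":[0,-3.2,-4.9],"yaw":0,"hand":1},{"dp":[0,-3.2,-4.9],"yaw":0,"hand":1},{"dp":[4,-3.2,-4.9],"yaw":0,"hand":1},{"dp":[8,-3.2,-4.9],"yaw":0,"hand":1},{"dp":[12,-3.2,-4.9],"yaw":0,"hand":1},{"dp":[15,-3.2,-4.9],"yaw":0,"hand":1},{"dp":[16.5,-3.2,-4.9],"yaw":0,"hand":1},{"dp":[16.5,-3.2,-4.9],"yaw":0,"hand":1}]' 40
python3 -m handwheel '[{"dp":[0.8,0,0],"yaw":0,"hand":1},{"dp":[1.4,0,0],"yaw":0,"hand":1},{"dp":[1.8,0,0],"yaw":0,"hand":1},{"dp":[1.8,0,0],"yaw":0,"hand":1},{"dp":[1.8,0,0],"yaw":0,"hand":1}]' 40
python3 - <<'E'
from h import *
s=env.read_state();t=s['tool_pos'][:2];th=-.178;ex=np.array([np.cos(th),np.sin(th)]);ey=np.array([-ex[1],ex[0]])
print(t@ex-.488,t@ey+.033)
E
```

```text
time_s: 10.8
tool_pos: [0.4741, -0.1128, 0.0118]
orientation: [-0.542, -0.456, 0.543, -0.452]
wrist_force: [-1.2, 0.5, -0.8]
grip_width: 0.339
time_s: 11.3
tool_pos: [0.4766, -0.1152, -0.0034]
orientation: [0.543, 0.453, -0.543, 0.453]
wrist_force: [0.0, -0.6, -1.3]
grip_width: 0.338
0.0014988668896516733 0.00397200638059602
```

```bash
python3 -m handwheel '[{"dp":[0.25,0,0],"yaw":0,"hand":1},{"dp":[0.25,0,0],"yaw":0,"hand":1},{"dp":[0.25,0,0],"yaw":0,"hand":1}]' 40
python3 -m handwheel '[{"dp":[0.1,0,0],"yaw":0,"hand":1},{"dp":[0.1,0,0],"yaw":0,"hand":1}]' 40
```

```text
time_s: 11.6
tool_pos: [0.4763, -0.1151, -0.0062]
orientation: [-0.543, -0.453, 0.543, -0.453]
wrist_force: [0.5, 1.2, -0.1]
grip_width: 0.345
time_s: 11.8
tool_pos: [0.4763, -0.1151, -0.0073]
orientation: [-0.543, -0.453, 0.543, -0.453]
wrist_force: [0.2, 0.2, -0.5]
grip_width: 0.337
```

```bash
python3 -m handwheel '[{"dp":[0.1,0,0],"yaw":0,"hand":0.2},{"dp":[0,0,0],"yaw":0,"hand":-0.2},{"dp":[0,0,0],"yaw":0,"hand":-0.2},{"dp":[0,0,0],"yaw":0,"hand":-0.2},{"dp":[0,0,0],"yaw":0,"hand":-0.2},{"dp":[-2,0,0],"yaw":0,"hand":-0.2},{"dp":[-5,0,0],"yaw":0,"hand":-0.2},{"dp":[-9,0,0],"yaw":0,"hand":-0.2}]' 40
python3 -m handwheel '[{"dp":[-4,0,5],"yaw":0,"hand":-1},{"dp":[-8,0,5],"yaw":0,"hand":-1},{"dp":[-10,0,5],"yaw":0,"hand":-1},{"dp":[-10,0,5],"yaw":0,"hand":-1},{"dp":[-10,0,5],"yaw":0,"hand":-1}]' 40
python3 - <<'E'
from h import *
c=grab('wrist','w8.png');k=1.42
cv2.imwrite('pics/w8b.png',cv2.resize(c['img'][:330],None,fx=1.42,fy=1.42,interpolation=2))
th=-.178;ex=np.array([np.cos(th),np.sin(th)]);ey=np.array([-ex[1],ex[0]])
h=cv2.cvtColor(c['img'],cv2.COLOR_BGR2HSV)
s=.488*ex-.033*ey;u,v=proj(c,(*s,.034)).astype(int);print(u,v,h[v,u],env.read_state()['tool_pos'])
E
```

```text
time_s: 12.6
tool_pos: [0.4747, -0.1143, 0.0822]
orientation: [-0.542, -0.454, 0.543, -0.452]
wrist_force: [1.1, -0.1, -1.2]
grip_width: 0.603
time_s: 13.1
tool_pos: [0.4672, -0.1641, 0.1824]
orientation: [-0.543, -0.453, 0.543, -0.453]
wrist_force: [0.0, 0.8, -0.9]
grip_width: 0.998
277 138 [ 60   1 255] [ 0.46659295 -0.16358853  0.18129295]
```

View pics/w8b.png

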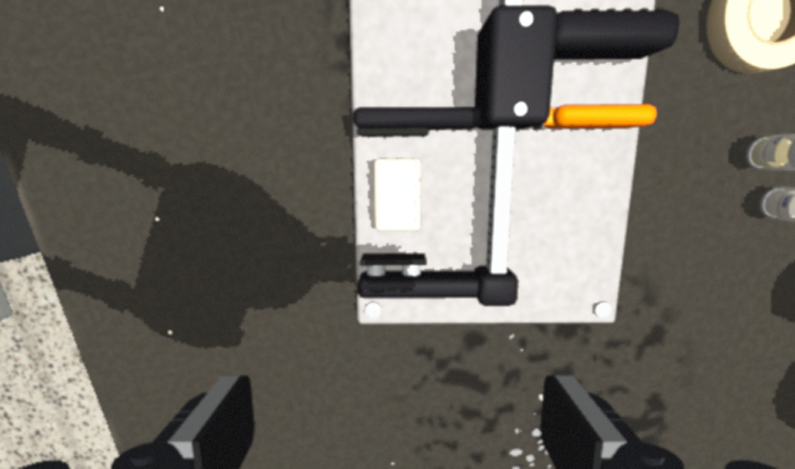

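The block lies flat and straight between the jaws at (397,194), against a seat pixel of about (393,196). Next I turn 90° and go above the squeeze point.

```bash
python3 -m handwheel '[{"dp":[0,3,-3],"yaw":0.15,"hand":-1},{"dp":[0,6,-6],"yaw":0.3,"hand":-1},{"dp":[0,9,-9],"yaw":0.45,"hand":-1},{"dp":[0,12.47,-12.44],"yaw":0.6,"hand":-1},{"dp":[0,12.47,-12.44],"yaw":0.75,"hand":-1},{"dp":[0,12.47,-12.44],"yaw":0.85,"hand":-1},{"dp":[0,12.47,-12.44],"yaw":0.85,"hand":-1}]' 50
python3 -m handwheel '[{"dp":[2,0,0],"yaw":0.15,"hand":-1},{"dp":[4,0,0],"yaw":0.3,"hand":-1},{"dp":[7,0,0],"yaw":0.45,"hand":-1},{"dp":[9,0,0],"yaw":0.6,"hand":-1},{"dp":[9,0,0],"yaw":0.72,"hand":-1},{"dp":[9,0,0],"yaw":0.72,"hand":-1},{"dp":[9,0,0],"yaw":0.72,"hand":-1}]' 50
python3 - <<'E'
from h import *
from scipy.spatial.transform import Rotation as R
s=env.read_state();t=s['tool_pos'];M=R.from_quat(s['orientation']).as_matrix();print(t,M.round(3)[:2])
th=-.178;ex=np.array([np.cos(th),np.sin(th)]);ey=np.array([-ex[1],ex[0]])
d=np.r_[.613*ex+.046*ey,0]-np.r_[t[:2],0];print('to go tool cm',M.T@d*100)
c=grab('wrist','w9.png');cv2.imwrite('pics/w9b.png',cv2.resize(c['img'],None,fx=1.42,fy=1.42,interpolation=2))
print(proj(c,(*(.613*ex+.046*ey),.038)))
E
```

```text
time_s: 13.85
tool_pos: [0.6112, -0.0631, 0.1799]
orientation: [-0.68, -0.19, 0.683, -0.188]
wrist_force: [-0.7, -0.6, -0.8]
grip_width: 1.003
time_s: 14.55
tool_pos: [0.6121, -0.0642, 0.0925]
orientation: [-0.704, 0.062, 0.705, 0.062]
wrist_force: [-0.2, 0.1, 0.1]
grip_width: 0.998
[ 0.61205276 -0.0642178   0.09246384] [[-0.001 -0.174 -0.985]
 [ 0.    -0.985  0.174]]
to go tool cm [ 4.47603337e-05 -8.34414198e-02  7.50184015e-02]
[277.55340163 220.35249419]
```

View pics/w9b.png

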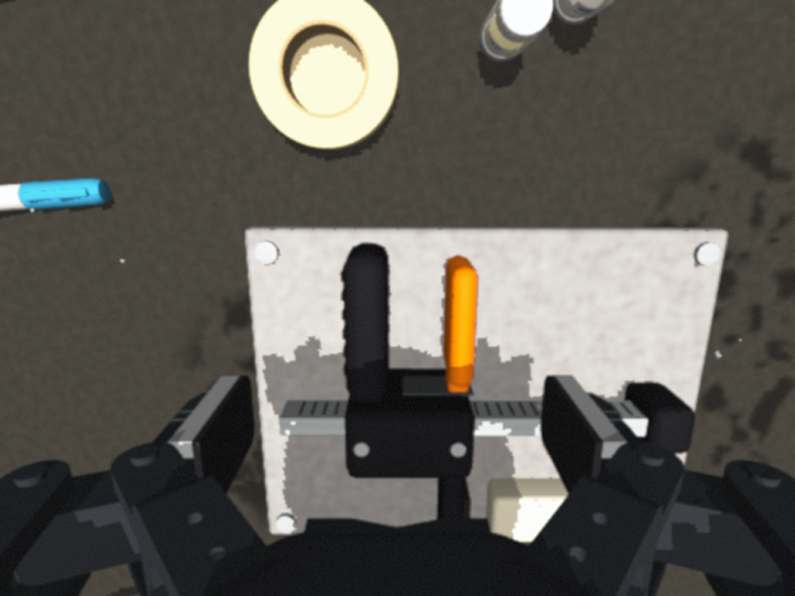

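The grip is at columns 345–388 and the trigger at 445–478, about the gripper's centre line (397), in the ratio 50:83 (expected 23:37). So it is well centred, and I go down and squeeze.

```bash
python3 -m handwheel '[{"dp":[4,0,0],"yaw":0,"hand":-1},{"dp":[7,0,0],"yaw":0,"hand":-1},{"dp":[8.5,0,0],"yaw":0,"hand":-1},{"dp":[9,0,0],"yaw":0,"hand":-1},{"dp":[9,0,0],"yaw":0,"hand":-1}]' 50
python3 -m handwheel '[{"dp":[0,0,0],"yaw":0,"hand":0},{"dp":[0,0,0],"yaw":0,"hand":0.2},{"dp":[0,0,0],"yaw":0,"hand":0.2},{"dp":[0,0,0],"yaw":0,"hand":0.2},{"dp":[0,0,0],"yaw":0,"hand":0.2},{"dp":[0,0,0],"yaw":0,"hand":0.2},{"dp":[0,0,0],"yaw":0,"hand":0.2}]' 50
```

```text
time_s: 15.1
tool_pos: [0.6127, -0.0643, 0.0032]
orientation: [0.704, -0.063, -0.704, -0.063]
wrist_force: [0.7, -0.8, 0.2]
grip_width: 1.0
time_s: 15.8
tool_pos: [0.6153, -0.063, 0.0075]
orientation: [0.706, -0.062, -0.702, -0.064]
wrist_force: [-4.5, 7.5, 15.4]
grip_width: 0.517
```

```bash
python3 - <<'E'
from h import *
c=grab('wrist','w10.png')
E
python3 -m handwheel '[{"dp":[-0.8,0,0],"yaw":0,"hand":-1},{"dp":[-0.8,0,0],"yaw":0,"hand":-1},{"dp":[-0.8,0,0],"yaw":0,"hand":-1},{"dp":[-0.8,0,0],"yaw":0,"hand":-1},{"dp":[-0.8,0,0],"yaw":0,"hand":-1},{"dp":[-0.8,0,0],"yaw":0,"hand":-1},{"dp":[-0.8,0,0],"yaw":0,"hand":-1}]' 50
python3 - <<'E'
from h import *
a=grab('wrist','w11.png')
def tr(c):
    h=cv2.cvtColor(c['img'],cv2.COLOR_BGR2HSV);m=cv2.inRange(h,(8,180,120),(20,255,255));n,l,st,ce=cv2.connectedComponentsWithStats(m);i=1+np.argmax(st[1:,4])
    th=-.178;ex=np.array([np.cos(th),np.sin(th)]);ey=np.array([-ex[1],ex[0]])
    return st[i],ray(c,*ce[i],.05)[:2]@ey
for f in ('w9.png','w10.png','w11.png'): print(f,tr(load(f)))
i=[cv2.resize(load(f)['img'][120:420,150:560],None,fx=.97,fy=.97) for f in ('w10.png','w11.png')]
cv2.imwrite('pics/ab.png',np.hstack(i))
E
```

```text
time_s: 16.55
tool_pos: [0.6123, -0.0641, 0.0106]
orientation: [-0.704, 0.063, 0.704, 0.063]
wrist_force: [-0.9, 0.6, 0.8]
grip_width: 1.001
w9.png (array([ 315,  181,   21,   96, 1240], dtype=int32), np.float64(0.01588533568636792))
w10.png (array([ 307,  221,   32,  144, 3710], dtype=int32), np.float64(0.029419011377819968))
w11.png (array([ 334,  214,   35,  144, 3725], dtype=int32), np.float64(0.015220486773021383))
```

View pics/ab.png

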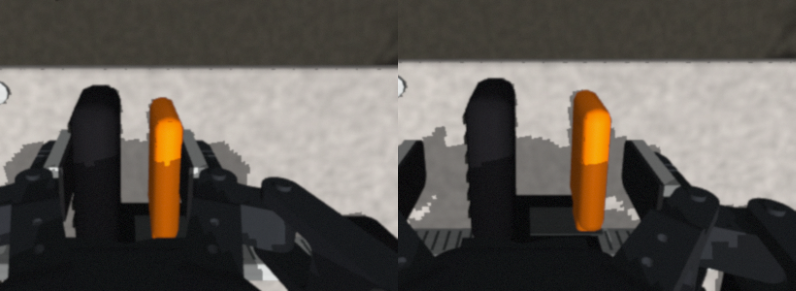

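The trigger moved 14 mm when squeezed and sprang back after release. I repeat, measuring the trigger at each squeeze.

```bash
cat > tr.py <<'E'
from h import *
import sys
c=grab('wrist',sys.argv[1]);h=cv2.cvtColor(c['img'],cv2.COLOR_BGR2HSV);m=cv2.inRange(h,(8,180,120),(20,255,255));n,l,st,ce=cv2.connectedComponentsWithStats(m);i=1+np.argmax(st[1:,4])
th=-.178;ey=np.array([-np.sin(th),np.cos(th)]);print(st[i],'trigger y',ray(c,*ce[i],.05)[:2]@ey-.0155)
E
python3 -m handwheel '[{"dp":[0,0,0],"yaw":0,"hand":0.2},{"dp":[0,0,0],"yaw":0,"hand":0.2},{"dp":[0,0,0],"yaw":0,"hand":0.2},{"dp":[0,0,0],"yaw":0,"hand":0.2},{"dp":[0,0,0],"yaw":0,"hand":0.2},{"dp":[0,0,0],"yaw":0,"hand":0.2},{"dp":[0,0,0],"yaw":0,"hand":0.2}]' 50
python3 tr.py c2.png
python3 -m handwheel '[{"dp":[0,0,0],"yaw":0,"hand":-1},{"dp":[0,0,0],"yaw":0,"hand":-1},{"dp":[0,0,0],"yaw":0,"hand":-1},{"dp":[0,0,0],"yaw":0,"hand":-1},{"dp":[0,0,0],"yaw":0,"hand":-1},{"dp":[0,0,0],"yaw":0,"hand":-1}]' 50
python3 tr.py o2.png
python3 -m handwheel '[{"dp":[0,0,0],"yaw":0,"hand":0.2},{"dp":[0,0,0],"yaw":0,"hand":0.2},{"dp":[0,0,0],"yaw":0,"hand":0.2},{"dp":[0,0,0],"yaw":0,"hand":0.2},{"dp":[0,0,0],"yaw":0,"hand":0.2},{"dp":[0,0,0],"yaw":0,"hand":0.2},{"dp":[0,0,0],"yaw":0,"hand":0.2}]' 50
python3 tr.py c3.png
python3 -m handwheel '[{"dp":[0,0,0],"yaw":0,"hand":-1},{"dp":[0,0,0],"yaw":0,"hand":-1},{"dp":[0,0,0],"yaw":0,"hand":-1},{"dp":[0,0,0],"yaw":0,"hand":-1},{"dp":[0,0,0],"yaw":0,"hand":-1},{"dp":[0,0,0],"yaw":0,"hand":-1}]' 50
python3 tr.py o3.png
```

```text
time_s: 17.3
tool_pos: [0.6138, -0.0627, 0.0137]
orientation: [0.705, -0.062, -0.703, -0.064]
wrist_force: [-3.7, 7.0, 15.7]
grip_width: 0.517
[ 306  214   30  142 3495] trigger y 0.013924994031680998
time_s: 17.95
tool_pos: [0.6123, -0.0641, 0.0107]
orientation: [-0.704, 0.063, 0.704, 0.063]
wrist_force: [0.1, -0.2, 0.1]
grip_width: 1.001
[ 334  214   35  144 3717] trigger y -0.00029963787401541576
time_s: 18.7
tool_pos: [0.6138, -0.0627, 0.0138]
orientation: [0.705, -0.062, -0.703, -0.064]
wrist_force: [-4.5, 7.1, 15.3]
grip_width: 0.514
[ 306  214   30  142 3492] trigger y 0.013920462387698607
time_s: 19.35
tool_pos: [0.6123, -0.064, 0.0107]
orientation: [-0.704, 0.063, 0.704, 0.063]
wrist_force: [-0.8, -0.9, -0.3]
grip_width: 0.999
[ 334  214   35  144 3721] trigger y -0.0002898072113785184
```

```bash
python3 -m handwheel '[{"dp":[0,0,0],"yaw":0,"hand":0.2},{"dp":[0,0,0],"yaw":0,"hand":0.2},{"dp":[0,0,0],"yaw":0,"hand":0.2},{"dp":[0,0,0],"yaw":0,"hand":0.2},{"dp":[0,0,0],"yaw":0,"hand":0.2},{"dp":[0,0,0],"yaw":0,"hand":0.2},{"dp":[0,0,0],"yaw":0,"hand":0.2}]' 50
python3 tr.py c4.png
python3 -m handwheel '[{"dp":[0,0,0],"yaw":0,"hand":-1},{"dp":[0,0,0],"yaw":0,"hand":-1},{"dp":[0,0,0],"yaw":0,"hand":-1},{"dp":[0,0,0],"yaw":0,"hand":-1},{"dp":[0,0,0],"yaw":0,"hand":-1},{"dp":[0,0,0],"yaw":0,"hand":-1}]' 50
python3 tr.py o4.png
```

```text
time_s: 20.1
tool_pos: [0.6138, -0.0628, 0.0138]
orientation: [0.705, -0.062, -0.704, -0.064]
wrist_force: [-4.8, 6.9, 14.7]
grip_width: 0.518
[ 306  215   30  141 3493] trigger y 0.013890383255286541
time_s: 20.75
tool_pos: [0.6123, -0.0641, 0.0107]
orientation: [-0.704, 0.063, 0.704, 0.063]
wrist_force: [-0.3, 0.7, -0.0]
grip_width: 1.002
[ 335  214   34  144 3726] trigger y -0.00028573757506819564
```

Four full strokes is more than the gap should allow, so I go up and measure the jaws.

```bash
python3 -m handwheel '[{"dp":[-4,0,0],"yaw":0,"hand":-1},{"dp":[-9,0,0],"yaw":0,"hand":-1},{"dp":[-14,0,4],"yaw":0,"hand":-1},{"dp":[-18,0,9],"yaw":0,"hand":-1},{"dp":[-18,2,9],"yaw":0,"hand":-1},{"dp":[-18,2,9],"yaw":0,"hand":-1},{"dp":[-18,2,9],"yaw":0,"hand":-1}]' 50 | egrep 'time|pos'
cat > jaw.py <<'E'
from h import *
import sys
th=-.178;ex=np.array([np.cos(th),np.sin(th)]);ey=np.array([-ex[1],ex[0]])
def prof(c,x,z):
    g=cv2.cvtColor(c['img'],cv2.COLOR_BGR2GRAY);ys=np.arange(.03,-.14,-.002)
    out=[]
    for y in ys:
        u,v=proj(c,(*(x*ex+y*ey),z)).round().astype(int)
        out.append('%3d'%g[v,u] if 0<=u<560 and 0<=v<420 else ' --')
    return ' '.join(out)
for f in sys.argv[1:]:
    c=load(f)
    for x in (.475,.488,.5,.54,.555): print(f,x,prof(c,x,.044))
E
python3 - <<'E'
from h import *
grab('wrist','w12.png');grab('scene','s12.png');a=grab('side','d12.png')
c=load('w12.png')['img'];cv2.imwrite('pics/w12b.png',c)
E
python3 jaw.py w8.png w12.png
```

```text
time_s: 21.5
tool_pos: [0.5205, -0.068, 0.1912]
w8.png 0.475 236 236 237 240 239 148  51  56  61  55  33  39  56  54 239 236 235 238 242 242 161 149 149 148 176 175 175 176 172 169 169 172 172 175 172 166 165 162 162 158 157 225 238 239 239 236 171 148 137  41  21  31  88 175 177 177  95  21  27  44  40  32  41 100 222 225 253 253 252 252 248 237 179  81  80  80  81  82  79  80  75  82  82  84  83
w8.png 0.488 236 234 237 239 240 148  49  57  58  54  32  40  52  94 237 237 238 237 239 234 254 255 255 255 255 255 255 255 255 255 255 255 255 255 255 255 255 255 255 255 255 250 236 237 237 234 175 148 130  28  16  31  77 149  97  23  16  22  31  44  39  48  44  95 228 237 237 232 232 235 236 237 180  84  81  80  81  81  76  76  80  80  82  80  81
w8.png 0.5 230 233 235 232 234 145  50  58  60  51  33  48  55 100 236 236 236 236 234 231 254 254 254 255 255 255 255 254 255 255 255 255 254 254 255 255 255 255 254 255 255 250 233 235 239 239 238 239 183  35  23  46 152 252 252 252 150  25  35  44  59  51  42  98 232 240 236 232 233 231 231 234 172  80  79  80  81  82  81  78  77  75  74  77
[... 1776 characters left out ...]
g 0.54  48  52  49  50  52  53  48  51  46  42  44 224 238 237 235 236 234 234 235 234 233 233 233 235 235 233 232 232 233 233 235 236 235 233 229 176 148  23  16  22  39  53  59  53  45  64 214 230 230 227 231 233 234 235 233 236 235 233 230 228 231 231 233 233 232 234 234 237 238 238 207  86  79  80  77  78  83  81  81  83  84  80  63  63  76
w12.png 0.555  64  63  64  64  62 224 254 254 253 150  59 225 251 251 251 251 251 251 252 251 252 252 252 252 252 252 252 252 252 252 252 252 252 252 252 252 252 248  38  40  57  68  60  54  48  49  46  44  65 236 237 237 234 233 233 231 233 235 234 235 235 235 237 235 234 234 234 235 237 236 197  85  76  64  53  50  50  51  54  69  75  81  80  80  80
```

No more pictures can be viewed, so I check by numbers. The sliding jaw's box moved 36 mm towards the fixed jaw, and the pad-to-arm depth shrank from about 28 to 20 mm. Last check: the block's outline and the trigger.

Run:
```python
from h import *
th=-.178;ex=np.array([np.cos(th),np.sin(th)]);ey=np.array([-ex[1],ex[0]])
for f in ('w8.png','w12.png'):
    c=load(f);g=cv2.cvtColor(c['img'],cv2.COLOR_BGR2GRAY);hs=cv2.cvtColor(c['img'],cv2.COLOR_BGR2HSV)
    X,Y=np.meshgrid(np.arange(.455,.53,.0005),np.arange(-.075,.03,.0005))
    uv=np.array([proj(c,(*(x*ex+y*ey),.034)) for x,y in zip(X.ravel(),Y.ravel())]).astype(np.float32).reshape(*X.shape,2)
    r=cv2.remap(g,uv,None,1);rs=cv2.remap(hs,uv,None,1)
    m=((r>245)|((rs[...,1]>35)&(r>120))).astype(np.uint8);m=cv2.morphologyEx(m,cv2.MORPH_OPEN,np.ones((7,7)))
    n,l,st,ce=cv2.connectedComponentsWithStats(m);i=1+np.argmax(st[1:,4])
    P=np.argwhere(l==i)[:,::-1].astype(np.float32)*.5+[455,-75]
    print(f,'rect mm',cv2.minAreaRect(P.astype(np.float32)),'rel seat',np.round(np.array(cv2.minAreaRect(P.astype(np.float32))[0])-[488,-33],1))
c=load('w12.png');h=cv2.cvtColor(c['img'],cv2.COLOR_BGR2HSV);m=cv2.inRange(h,(8,180,120),(20,255,255));n,l,st,ce=cv2.connectedComponentsWithStats(m);i=1+np.argmax(st[1:,4]);print('trig',st[i],ray(c,*ce[i],.05)[:2]@ey-.0155)
# pad / arm profile, both views, fine
for f in ('w8.png','w12.png'):
    c=load(f);g=cv2.cvtColor(c['img'],cv2.COLOR_BGR2GRAY)
    for x in (.500,.505):
        ys=np.arange(-.025,-.105,-.001);print(f,x,[int(g[tuple(proj(c,(*(x*ex+y*ey),.044)).round().astype(int)[::-1])]) for y in ys])
```

```text
w8.png rect mm ((490.25, -31.250003814697266), (27.499996185302734, 43.49999237060547), 0.0) rel seat [2.2 1.7]
w12.png rect mm ((490.75, -17.75), (42.5, 27.5), 90.0) rel seat [ 2.8 15.2]
trig [285  58  13  73 316] -0.0003571657768935508
w8.png 0.5 [254, 255, 255, 255, 255, 255, 255, 255, 254, 254, 254, 254, 254, 255, 255, 255, 255, 255, 255, 255, 254, 254, 254, 255, 255, 255, 254, 250, 233, 233, 235, 235, 238, 239, 239, 239, 238, 238, 239, 239, 230, 183, 98, 35, 19, 23, 30, 46, 56, 152, 243, 252, 252, 252, 252, 252, 241, 150, 51, 25, 30, 35, 42, 44, 46, 59, 55, 51, 49, 42, 46, 98, 188, 232, 240, 240, 239, 236, 233, 232]
w8.png 0.505 [238, 236, 236, 235, 236, 236, 236, 235, 236, 235, 235, 234, 236, 236, 237, 236, 233, 231, 226, 226, 227, 230, 231, 232, 232, 233, 234, 234, 232, 235, 236, 236, 237, 237, 236, 235, 236, 239, 242, 242, 239, 226, 139, 49, 21, 22, 33, 46, 56, 120, 208, 227, 218, 157, 107, 87, 50, 24, 26, 24, 35, 47, 56, 65, 70, 62, 58, 53, 49, 45, 46, 98, 185, 231, 238, 239, 240, 242, 243, 242]
w12.png 0.5 [255, 255, 255, 255, 255, 255, 255, 255, 255, 255, 255, 254, 251, 202, 91, 38, 51, 58, 88, 149, 183, 130, 52, 24, 23, 33, 46, 52, 56, 52, 52, 53, 49, 44, 42, 67, 146, 223, 234, 234, 232, 231, 231, 231, 232, 234, 235, 236, 237, 237, 233, 231, 231, 233, 236, 238, 239, 240, 240, 240, 238, 238, 236, 236, 237, 239, 239, 238, 236, 233, 232, 232, 232, 233, 234, 233, 234, 234, 236, 237]
w12.png 0.505 [255, 255, 255, 255, 255, 255, 255, 255, 255, 255, 255, 254, 253, 237, 134, 43, 46, 58, 94, 189, 242, 147, 37, 27, 30, 36, 44, 52, 54, 54, 55, 53, 46, 47, 43, 56, 118, 196, 231, 234, 230, 232, 233, 234, 236, 236, 236, 237, 235, 236, 235, 233, 233, 233, 235, 236, 236, 235, 234, 235, 234, 235, 234, 234, 233, 233, 234, 233, 233, 235, 234, 234, 234, 233, 235, 236, 237, 238, 237, 239]
```

The block touches both jaws, 15 mm to +y of the seat (38 − 23 = 15 expected) and straight. The pad is pressed in about 5–7 mm, the trigger is out and the arm is clear, so I hand the job in.

```bash
python3 -c "
from workcell import env
s=env.read_state();print(s['time_s'],s['wrist_force'],s['tool_pos']);print(env.close_job())"
```

```text
21.65 [-0.06699518 -1.35681613  0.02440534] [ 0.52012973 -0.06736896  0.18941512]
the job is handed in; nothing more can be done
None
```

I laid the cream wax block flat between the open jaws, let go of it, and squeezed and released the trigger four times until the jaws held it. The job was handed in at 21.65 s with the arm clear of everything; it gave no verdict.

**Last checks:**
- **Block:** it is straight along the bar, 2.8 mm off the seat in x and 15.2 mm in y, where 15 mm is expected when it sits against the fixed jaw.
- **Sliding jaw:** it moved about 36 mm, and its pad looks pressed in about 5–7 mm (over 3 mm is needed).
- **Trigger:** it is back out, within about 0.4 mm of rest.

**What failed or disagreed:**
- **First grasp:** it closed above the block. Probing the table showed the shut fingertips about 25 mm behind the reported TCP, not 8 mm ahead as stated. I allowed for that from then on, and the second grasp held. The probe pressed on the table with up to about 29 N.
- **Trigger strokes:** all four squeezes, the last included, measured a full 14 mm, which would be about 60 mm of jaw travel at 15 mm each. The trigger should have stopped once the pad was fully in, and I could not explain this.
- **Squeezing:** while the fingers were closed on the trigger, the wrist showed about 15 N upwards and the tool rose about 3 mm. This was the same at both heights I tried.
- **Final state:** I had used up the 12 picture views, so the last checks come from pixel measurements only. The pad force and whether the block is fully flat were not measured directly.

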